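# Unhook the marker and hold the box lid open

### The job

Lift the hanging marker up and off the pull bar of the box's lid and stand it upright in the open tray. Only then take the pull bar, raise the lid to 45 degrees and finish while still holding it open at that angle, because it falls shut when let go. Leave the other things on the desk where they stand.

Things in the scene. Friction and masses are not known exactly. Their poses are not given: they have to be found in the camera images.
- box: low black lidded box, 160 (x) x 230 (y) x 65 high, fixed to the desk; origin at the centre of its underside, x from its front (the side towards the robot, where the bar is) to its back, z up
- hinge (a point): middle of the lid's hinge line, 80 behind the box's origin and 47 above the desk; axes as the box, the hinge runs along y
- bar (a point): middle of the steel pull bar on the lid: a round bar 10 thick and 110 long along y, its axis 35 above the lid's top face and 3 behind the box's front face, on a bracket at either end; with the lid shut it is 157 in front of the hinge line and 53 above it, and it turns about the hinge with the lid. Axes as the box when shut, turning with the lid
- box_lid (a joint): lid angle in rad: 0 shut, growing as the front edge rises (the bar goes up and then back, away from the robot), 1.75 at most. No spring and little friction: it falls shut from 45 degrees (0.785) when let go; it weighs under 0.5 kg
- grip (a point): point to grip the hanging marker, in the middle of its flat plastic strip, 125 above the underside of its foot; the strip is 8 thick (x), 30 wide (y) and ends 20 above this point. The marker hangs in front of the box within 25 of the bar's middle, nearly upright, its foot against the box's front face. Axes: z up the strip, y across the strip along the bar, x to the marker's back
- foot (a point): centre of the flat underside of the marker's steel foot, 24 (x) x 36 (y) x 46 high; axes as grip. The marker is 145 tall and weighs 0.15 to 0.3 kg. The strip rises 8 behind this point. A hook on the strip's back (+x) goes over the bar, its underside 91 above the foot's, its lip 15 down behind the bar; nothing of the marker is under the bar, so it comes off straight up after 20 of lift
- tray_mid (a point): centre of the open black memo tray, 105 (x) x 125 (y) x 34 high, loose; this point is 17 above the desk; walls 7 thick; inside lies a flat block of paper slips about 86 x 105 whose top, on which things stand, is 21 above the desk, 13 below the rim
- hole_punch: black two-hole punch, 122 x 118 x 70, bystander; it and the tray may change sides
- glue_stick: standing glue stick, 27 across, 90 tall, bystander
- pen_cup: square black pen cup, 78 x 78, 155 tall, bystander
- sticky_notes: pad of notes, 76 x 76 x 23, bystander
Things that resemble listed ones, but are neither listed nor needed, are in the scene too. There is more than one size of the part that bears grip; the job needs the largest.

How it is judged:
By the outcome, as a careful person would: the job done as asked, in the order asked, and still so for the second after the job is handed in, while the arm keeps its last pose, push and grip.
It also fails if it takes over 54 s, if anything falls off the work surface, if the arm or the gripper's body presses on something with over 40 N, if the wrist force passes 120 N, or if a joint passes its speed limit or range.

### The arm

A 6-joint arm with a two-finger parallel gripper is mounted at the origin on a cart in front of the work surface, level with it; the furniture and walls round the work are solid. World frame = base frame: x ahead of the robot, y to its left, z up, the work surface at z = 0. Lengths are in m, angles in degrees, forces in N, time in s.
With the tool pointing down it reaches from about 0.3 to 0.75 m from the base axis. Payload 8.5 kg.
Tool frame: the origin (TCP) lies between the finger pads; the fingertips stand env.finger_overhang ahead of it and the grasp point (between the pads) lies 2 mm behind it (env.finger_overhang is the distance from the TCP to the fingertips, in m); z points along the fingers, y is the line along which they close (so a half turn about z gives the same grasp; the last joint's range is limited). The gripper opens to 85 mm and grips with 20 to 120 N. Pads are 22 mm wide; open, the fingers measure 114 mm over their backs; the gripper's body (76 mm by 85 mm) begins 54 mm behind the grasp point. The pads swing forward as they close: fully open they stand 13 mm farther back than shut.
Start: joints at [61.117, 21.807, 74.336, -0, 83.858, -12.336], TCP at [0.157, 0.527, 0.212] pointing down, gripper open.
Joint ranges: [-178.18, 178.18], [-50.72, 133.34], [12.68, 142.11], [-81.47, 261.47], [9.98, 163.14], [-165.26, 165.26]. Speed limits (degrees/s): [136.94, 136.94, 180, 180, 180, 180].

### API

Orientations are given as a 3x3 rotation matrix whose columns are the frame's x, y, z axes.
In Python, from rig import env gives the robot as it stands. The module is installed in compiled form; this text tells all that it offers.
- The arm moves only by the tool jog_arm, never from a script. Its arguments are lists of equal length, an entry for each row: "hand": the finger opening in m, from 0 to 0.0854; "travel": the shift along the world's x, y, z in m, a list of three; "yaw": the turn about the world's z in rad. A call has exactly 5 rows; each row shifts and turns the commanded pose from where the row before left it; what a row does not reach is not made up. A row lasts 1/8 s, in which the tool goes at most 62.5 mm and 10.7 degrees, less where a joint would pass 70% of its speed; a pose out of reach is approached as far as the arm can. A call is refused whole if a number of a shift passes 0.0625 or a number of a turn 0.188, either way. A call with a gripper value outside its range is refused whole. The fingers move at their own pace and stop on an object; "grip_force" is the grip in N (left out, the last holds). Time passes only in rows, so rows that do not move let the fingers close, or fill a call up. It gives the time, the measured TCP pose, the force, the opening and the grip force at its end, in the units of the state.
- env.observe(): the state, without advancing time (a new reading comes with each control period).
- env.get_image(name): name is "scene" or "top" or "wrist"; returns the picture (400x640x3 uint8, red, green, blue); there is no depth.
- env.calibration(name): a dict with "fx", "fy", "cx", "cy" (pixels), "k1" (the pictures are not rectified: a ray, as slopes to the right and down, at radius r is drawn at 1 + k1 r^2 times it, then the intrinsics apply), "position" and "rotation" of the camera in the world; the wrist camera has in their place "hand_eye" (4x4, takes a point from camera to tool coordinates, whose origin is the TCP and whose axes are the flange's). Camera axes: x right, y down, z forward; pixel columns grow to the right and rows downward; lengths in m; the calibration is good to about 2 mm. A picture is of the moment at which its call begins: read the wrist's pose just before it. calibration takes no time and is no camera call.
- env.close_job(): hands the job in; it is judged then, once.
The state is a dict: "time_s": time; "q": joint angles; "qvel": joint speeds; "joint_efforts": joint torques, N m; "position": TCP position; "tool_rot": TCP orientation; "ft_force": force on the tool from outside, world axes, zero at the start; "wrist_torque": the same for the moment, N m; "grip_width": finger opening in m; "gripper_force": force on a finger pad.
Only numpy, scipy, OpenCV 4.12 (cv2) and the standard library are available. Lean on these libraries where they do the work, as an engineer would, in place of code of your own. Each camera call takes 0.05 s, during which the arm holds its last target. There are 200 camera calls.

## Working session

There is one attempt and no reset: what is moved stays moved. The work goes in short steps, Python scripts to look and compute and a tool call to move; the robot and the scene stay as the last step left them, time stands still between calls to the robot, and variables do not carry over. Pictures are saved under pics/ and viewed, at most 12 in all, crops included, and the job is handed in when it is done.

Besides the shell and the picture viewer there is one more tool, called after ">>>" as a command line: name --pt "numbers of a row" for each row, then --argument value for the rest. jog_arm: Moves the arm, as the interface text tells. Its arguments: {"type":"object","properties":{"hand":{"type":"array"},"travel":{"type":"array"},"yaw":{"type":"array"},"grip_force":{"type":"number"}},"required":["hand","travel","yaw"]}

```bash
mkdir -p pics; cat > h.py <<'E'
import numpy as np, cv2
from rig import env
def save(cam,fn):
    im=env.get_image(cam); cv2.imwrite('pics/'+fn,im[:,:,::-1]); return im
def cam(name,st=None):
    c=env.calibration(name)
    K=np.array([[c['fx'],0,c['cx']],[0,c['fy'],c['cy']],[0,0,1]])
    if 'hand_eye' in c:
        st=st or env.observe(); H=np.array(c['hand_eye']); R=np.array(st['tool_rot']); p=np.array(st['position'])
        return K,c['k1'],p+R@H[:3,3],R@H[:3,:3]
    return K,c['k1'],np.array(c['position']),np.array(c['rotation'])
def ray(C,u,v):
    K,k1,p,R=C
    x=cv2.undistortPoints(np.array([[[u,v]]],float),K,np.array([k1,0,0,0.]))[0,0]
    return p,R@np.array([x[0],x[1],1])
def onplane(C,u,v,z=None,ax=2):
    p,d=ray(C,u,v); return p+d*(z-p[ax])/d[ax]
def proj(C,P):
    K,k1,p,R=C; q=R.T@(np.array(P)-p); s=q[:2]/q[2]; s=s*(1+k1*s@s)
    return K[0,0]*s[0]+K[0,2],K[1,1]*s[1]+K[1,2]
def tri(obs):
    A=np.zeros((3,3));b=np.zeros(3)
    for C,u,v in obs:
        p,d=ray(C,u,v); d=d/np.linalg.norm(d); M=np.eye(3)-np.outer(d,d); A+=M;b+=M@p
    return np.linalg.solve(A,b)
E
python3 - <<'E'
from h import *
np.set_printoptions(precision=3,suppress=True)
s=env.observe(); print(s['time_s'],s['position'],s['tool_rot'],env.finger_overhang,s['grip_width'],s['ft_force'])
save('scene','s0.png'); save('top','t0.png')
for n in('scene','top','wrist'): print(env.calibration(n))
E
```

```text
0.0 [0.156 0.527 0.212] [[-0.959  0.285 -0.001]
 [ 0.285  0.959 -0.001]
 [ 0.    -0.001 -1.   ]] 0.017 0.08534277590536062 [-0.468 -0.225 -1.684]
{'fx': 404.8804670633627, 'fy': 404.8804670633627, 'cx': 317.30599343610675, 'cy': 205.17614973753604, 'k1': -0.05944705943670885, 'position': array([-0.222, -0.584,  1.002]), 'rotation': array([[ 0.622, -0.524,  0.581],
       [-0.783, -0.419,  0.461],
       [ 0.002, -0.742, -0.671]])}
{'fx': 362.1197677259011, 'fy': 362.1197677259011, 'cx': 316.42600687024674, 'cy': 206.3147314106516, 'k1': -0.043762951811741384, 'position': array([0.335, 0.066, 1.155]), 'rotation': array([[ 0.029, -0.981,  0.19 ],
       [-1.   , -0.03 , -0.003],
       [ 0.009, -0.19 , -0.982]])}
{'fx': 284.4333609906116, 'fy': 284.4333609906116, 'cx': 319.148105245191, 'cy': 196.6879033603533, 'k1': -0.016774320778295725, 'hand_eye': array([[-0.   , -0.955, -0.296,  0.076],
       [ 1.   , -0.   ,  0.   , -0.001],
       [-0.   , -0.296,  0.955, -0.16 ],
       [ 0.   ,  0.   ,  0.   ,  1.   ]])}
```

View pics/s0.png

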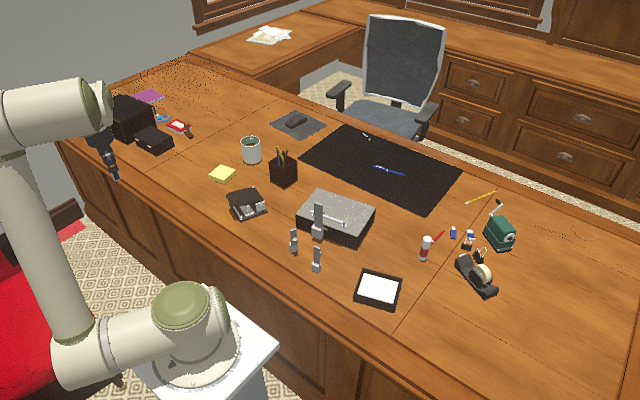

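View pics/t0.png

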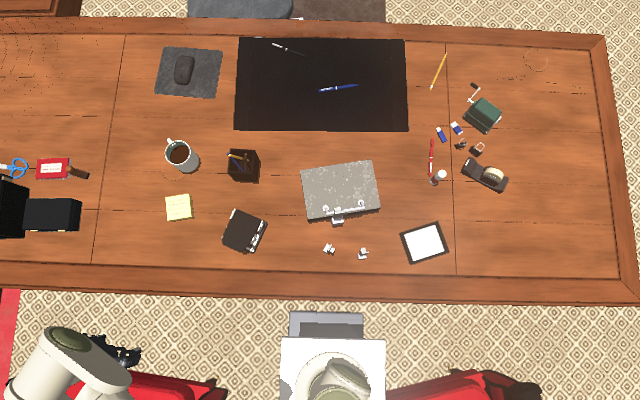

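The pictures show three marker-like parts. In scene, one hangs on the box front at (318,220), and two stand at (294,241) and (316,260). In top they are at (338,220), (329,249) and (363,253). The hanging one fits the description because it is on the bar and is the tallest. The tray is at top (424,243), the punch at (244,231), and the bar runs from (325,210) to (361,205) in top. I'll confirm this in one enlarged crop.

```bash
python3 - <<'E'
import cv2,numpy as np
s=cv2.imread('pics/s0.png');t=cv2.imread('pics/t0.png')
a=cv2.resize(s[180:280,280:380],(400,400),interpolation=cv2.INTER_CUBIC)
b=cv2.resize(t[150:250,295:395],(400,400),interpolation=cv2.INTER_CUBIC)
a2=cv2.resize(s[260:320,340:420],(400,200*3//2)[:2] and (266,200))
b2=cv2.resize(t[210:275,390:460],(215,200))
out=np.zeros((600,800,3),np.uint8);out[:400,:400]=a;out[:400,400:]=b;out[400:,:266]=a2;out[400:,400:615]=b2
cv2.imwrite('pics/c0.png',out)
E
```

```text
(no output)
```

View pics/c0.png

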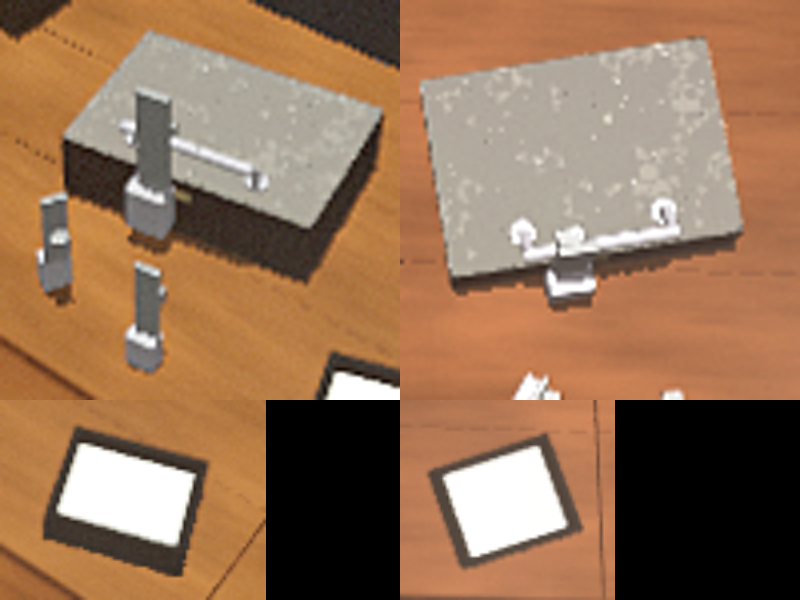

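```bash
python3 - <<'E'
from h import *
np.set_printoptions(precision=4,suppress=True)
T=cam('top');S=cam('scene')
t=lambda x,y:(295+(x-400)/4,150+y/4); s=lambda x,y:(280+x/4,180+y/4)
B=[onplane(T,*t(*p),z=.065) for p in [(422,82),(705,38),(742,232),(455,275)]]
B2=[onplane(S,*s(*p),z=.065) for p in [(150,32),(383,110),(308,228),(64,137)]]
print('boxtop T',*B,'\nS',*B2)
print('edges',np.linalg.norm(B[0]-B[1]),np.linalg.norm(B[1]-B[2]),np.linalg.norm(B2[0]-B2[1]),np.linalg.norm(B2[1]-B2[2]))
R=[onplane(T,390+(x-400)/3.07,210+(y-400)/3.077,z=.034) for x,y in [(430,470),(547,435),(581,527),(464,567)]]
R2=[onplane(S,340+x/3.325,260+(y-400)/3.33,z=.034) for x,y in [(78,428),(208,462),(183,575),(46,537)]]
print('tray T',*R,np.mean(R,0),'\nS',*R2[:2]) 
print('edges',np.linalg.norm(R[0]-R[1]),np.linalg.norm(R[1]-R[2]))
print('bar ends T',onplane(T,*t(528,250),z=.1),onplane(T,*t(678,230),z=.1))
print('bar ends S',onplane(S,*s(130,126),z=.1),onplane(S,*s(258,180),z=.1))
print('strip top front corners S',onplane(S,*s(137,91),z=.159),onplane(S,*s(172,97),z=.159))
print('strip top T',onplane(T,*t(556,238),z=.159),onplane(T,*t(585,236),z=.159))
print('foot top front T',onplane(T,*t(549,299),z=.014),onplane(T,*t(597,292),z=.014))
E
```

```text
boxtop T [0.658  0.1156 0.065 ] [ 0.7011 -0.106   0.065 ] [ 0.5462 -0.1343  0.065 ] [0.5063 0.0848 0.065 ] 
S [0.6636 0.1167 0.065 ] [ 0.7066 -0.1047  0.065 ] [ 0.5513 -0.133   0.065 ] [0.5101 0.0872 0.065 ]
edges 0.22569884967133652 0.15743596310264726 0.22558227103262685 0.15785595070838856
tray T [ 0.4754 -0.2001  0.034 ] [ 0.5148 -0.3217  0.034 ] [ 0.4217 -0.3534  0.034 ] [ 0.3788 -0.2332  0.034 ] [ 0.4477 -0.2771  0.034 ] 
S [ 0.4804 -0.2079  0.034 ] [ 0.5205 -0.3212  0.034 ]
edges 0.1277833101534376 0.09834715576404433
bar ends T [0.5211 0.0309 0.1   ] [ 0.5395 -0.0802  0.1   ]
bar ends S [0.5263 0.0286 0.1   ] [ 0.5408 -0.0896  0.1   ]
strip top front corners S [0.512  0.0094 0.159 ] [ 0.5235 -0.0162  0.159 ]
strip top T [0.5197 0.0135 0.159 ] [ 0.5218 -0.0068  0.159 ]
foot top front T [0.4973 0.0104 0.014 ] [ 0.504  -0.0277  0.014 ]
```

Positions agree across the two views, and box edges measure 226 x 158 against 230 x 160:

| Item | Position (m) | Check |
|---|---|---|
| Box | centre ≈ (0.605, -0.009), yaw ≈ 11° | |
| Bar middle | ≈ (0.530, -0.025, 0.100) | |
| Marker strip | ≈ (0.519, -0.003), grip z ≈ 0.139 | within 25 mm of the bar's middle |
| Tray | ≈ (0.450, -0.278) | |

The crop confirms the hanging marker is the largest of the three. I'll move above it, closing along box x.

>>> jog_arm --hand '[0.06,0.06,0.06,0.06,0.06]' --pt "0.024 -0.035 0.012" --pt "0.024 -0.035 0.012" --pt "0.024 -0.035 0.012" --pt "0.024 -0.035 0.012" --pt "0.024 -0.035 0.012" --yaw '[-0.073,-0.073,-0.073,-0.073,-0.073]' --grip_force 60

```text
time_s: 0.72
position: [0.2771, 0.351, 0.2725]
tool_rot: [[-0.792, 0.61, -0.0], [0.61, 0.792, -0.0], [0.0, -0.0, -1.0]]
ft_force: [0.6, 0.2, 0.0]
grip_width: 0.06
gripper_force: 0.0
```

>>> jog_arm --hand '[0.06,0.06,0.06,0.06,0.06]' --pt "0.024 -0.035 0" --pt "0.024 -0.035 0" --pt "0.024 -0.035 0" --pt "0.024 -0.035 0" --pt "0.024 -0.035 0" --yaw '[-0.073,-0.073,-0.073,-0.073,-0.073]'

```text
time_s: 1.35
position: [0.3971, 0.1759, 0.2721]
tool_rot: [[-0.522, 0.853, -0.0], [0.853, 0.522, -0.0], [0.0, -0.0, -1.0]]
ft_force: [0.5, -0.7, -0.5]
grip_width: 0.06
gripper_force: 0.0
```

>>> jog_arm --hand '[0.06,0.06,0.06,0.06,0.06]' --pt "0.024 -0.036 0" --pt "0.024 -0.036 0" --pt "0.024 -0.036 -0.01" --pt "0.024 -0.036 -0.02" --pt "0.026 -0.036 -0.02" --yaw '[-0.073,-0.073,-0.073,-0.073,-0.073]'

```text
time_s: 1.98
position: [0.5191, -0.0041, 0.2216]
tool_rot: [[-0.183, 0.983, -0.0], [0.983, 0.183, 0.0], [0.0, -0.0, -1.0]]
ft_force: [0.1, -0.2, -0.0]
grip_width: 0.0602
gripper_force: 0.0
```

```bash
python3 - <<'E'
from h import *
np.set_printoptions(precision=4,suppress=True)
s=env.observe(); print(s['time_s'],s['position'],s['tool_rot'],s['grip_width'],s['ft_force'],s['qvel'])
C=cam('wrist',s);im=save('wrist','w1r.png')
for P in [(.518,-.003,.159),(.518,-.003,.139),(.53,-.025,.1)]: print(proj(C,P))
cv2.imwrite('pics/w1.png',im[:,:,::-1])
E
```

```text
1.975 [ 0.5191 -0.0041  0.2216] [[-0.1834  0.983  -0.0003]
 [ 0.983   0.1834  0.0002]
 [ 0.0002 -0.0003 -1.    ]] 0.06023531967917315 [ 0.0624 -0.1508 -0.0066] [-27.6163  27.1579 -12.261    0.0309 -14.9781   5.6821]
(np.float64(318.84385445042204), np.float64(202.53784314180228))
(np.float64(318.865072603829), np.float64(195.4702094488858))
(np.float64(326.3197068269415), np.float64(206.3578396319229))
```

View pics/w1.png

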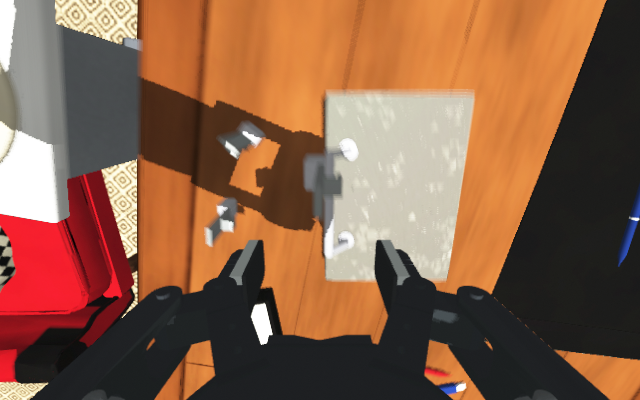

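The wrist view shows the marker at about (320,178), its hook over the bar and the fingers centred on it. The picture is blurred by motion, so I'll retake it still, as an enlarged crop.

>>> jog_arm --hand '[0.06,0.06,0.06,0.06,0.06]' --pt "0 0 0" --pt "0 0 0" --pt "0 0 0" --pt "0 0 0" --pt "0 0 0" --yaw '[0,0,0,0,0]'

```text
time_s: 2.65
position: [0.5185, -0.0025, 0.2226]
tool_rot: [[-0.186, 0.982, 0.0], [0.982, 0.186, -0.0], [-0.0, 0.0, -1.0]]
ft_force: [0.3, -0.3, -0.4]
grip_width: 0.06
gripper_force: 0.0
```

```bash
python3 - <<'E'
from h import *
np.set_printoptions(precision=4,suppress=True)
s=env.observe(); print(s['time_s'],s['position'],s['qvel'],s['ft_force'])
C=cam('wrist',s);im=save('wrist','w2r.png')
for P in [(.518,-.003,.159),(.518,-.003,.139),(.53,-.025,.1)]: print(proj(C,P))
cv2.imwrite('pics/w2.png',cv2.resize(im[90:290,240:480,::-1],(720,600),interpolation=cv2.INTER_CUBIC))
E
```

```text
2.65 [ 0.5185 -0.0025  0.2226] [-0.2566  0.2862  0.1033 -0.0273 -0.0696  0.0161] [ 0.2642 -0.3067 -0.3715]
(np.float64(319.1387447415566), np.float64(204.04164680691946))
(np.float64(319.1236629832572), np.float64(196.89427494131604))
(np.float64(326.4085463338657), np.float64(207.5243560094634))
```

View pics/w2.png

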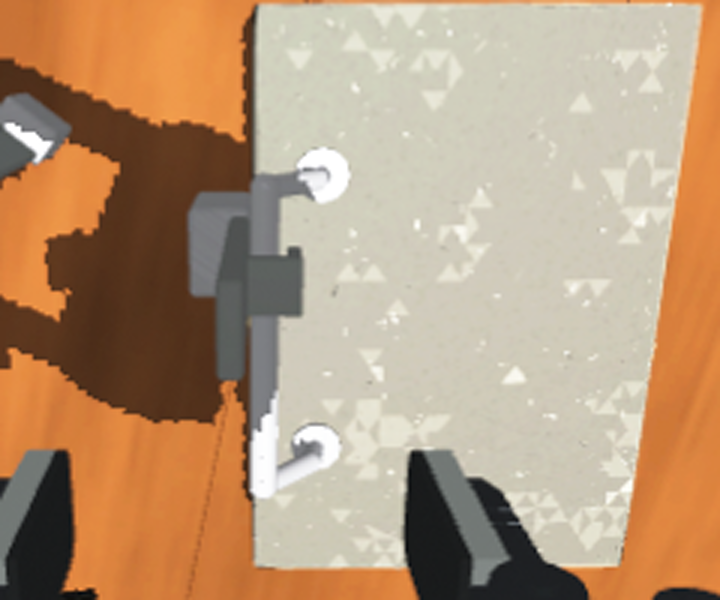

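```bash
python3 - <<'E'
from h import *
np.set_printoptions(precision=4,suppress=True)
C=cam('wrist'); f=lambda x,y,z: onplane(C,240+x/3,90+y/3,z=z)
print('strip',f(230,328,.159),f(230,280,.159),f(230,380,.159))
print('bar',f(264,497,.1),f(265,176,.1),f(264,336,.1))
print('front corners',f(255,567,.065),f(257,3,.065))
print('foot top front',f(190,200,.06),f(190,297,.06))
E
```

```text
strip [0.5153 0.0006 0.159 ] [0.5128 0.014  0.159 ] [ 0.5181 -0.0145  0.159 ]
bar [ 0.5427 -0.0805  0.1   ] [0.52   0.0358 0.1   ] [ 0.5305 -0.0188  0.1   ]
front corners [ 0.5503 -0.133   0.065 ] [0.5074 0.0901 0.065 ]
foot top front [0.4961 0.0166 0.06  ] [ 0.5025 -0.0211  0.06  ]
```

Strip grip is at (0.516, -0.0005), and the bar middle is at (0.5305, -0.0215, 0.100). The yaw is aligned, so I descend.

>>> jog_arm --hand '[0.05,0.05,0.05,0.05,0.05]' --pt "-0.0025 0.002 -0.023" --pt "0 0 -0.025" --pt "0 0 -0.025" --pt "0 0 -0.011" --pt "0 0 0" --yaw '[0,0,0,0,0]' --grip_force 50

```text
time_s: 3.32
position: [0.5161, -0.0008, 0.1382]
tool_rot: [[-0.186, 0.983, -0.001], [0.983, 0.186, 0.0], [0.0, -0.001, -1.0]]
ft_force: [0.4, -0.0, -0.1]
grip_width: 0.0499
gripper_force: 0.0
```

>>> jog_arm --hand '[0.03,0.02,0.015,0.01,0.006]' --pt "0 0 0" --pt "0 0 0" --pt "0 0 0" --pt "0 0 0" --pt "0 0 0" --yaw '[0,0,0,0,0]'

```text
time_s: 3.95
position: [0.5161, -0.0008, 0.1385]
tool_rot: [[-0.186, 0.983, 0.0], [0.983, 0.186, -0.0], [-0.0, 0.0, -1.0]]
ft_force: [0.1, -0.3, 1.9]
grip_width: 0.0067
gripper_force: 19.6
```

>>> jog_arm --hand '[0.002,0,0,0,0]' --pt "0 0 0" --pt "0 0 0" --pt "0 0 0" --pt "0 0 0" --pt "0 0 0" --yaw '[0,0,0,0,0]'

```text
time_s: 4.58
position: [0.5162, -0.0008, 0.1385]
tool_rot: [[-0.186, 0.983, 0.0], [0.983, 0.186, -0.0], [-0.0, 0.0, -1.0]]
ft_force: [-0.5, -0.6, 4.7]
grip_width: 0.0042
gripper_force: 49.7
```

>>> jog_arm --hand '[0,0,0,0,0]' --pt "0 0 0.005" --pt "0 0 0.01" --pt "0 0 0.015" --pt "0 0 0.015" --pt "0 0 0.015" --yaw '[0,0,0,0,0]'

```text
time_s: 5.2
position: [0.516, -0.0007, 0.1991]
tool_rot: [[-0.186, 0.983, -0.0], [0.983, 0.186, 0.0], [0.0, -0.0, -1.0]]
ft_force: [0.1, 0.2, -2.6]
grip_width: 0.0039
gripper_force: 48.9
```

>>> jog_arm --hand '[0,0,0,0,0]' --pt "0 0 0.02" --pt "0 0 0.02" --pt "0 0 0.01" --pt "0 0 0" --pt "0 0 0" --yaw '[0,0,0,0,0]'

```text
time_s: 5.82
position: [0.5158, -0.0007, 0.2475]
tool_rot: [[-0.186, 0.983, -0.002], [0.983, 0.186, 0.0], [0.001, -0.001, -1.0]]
ft_force: [-0.9, -0.6, -3.3]
grip_width: 0.0038
gripper_force: 48.9
```

```bash
python3 - <<'E'
from h import *
np.set_printoptions(precision=4,suppress=True)
s=env.observe(); print(s['time_s'],s['position'],s['ft_force'],s['wrist_torque'],s['grip_width'])
a=save('scene','s3.png');b=save('wrist','w3r.png')
S=cam('scene');print(proj(S,s['position']))
A=cv2.resize(a[140:340,260:420,::-1],(400,500),interpolation=cv2.INTER_CUBIC)
B=cv2.resize(b[::,120:520,::-1],(400,400))
o=np.zeros((500,800,3),np.uint8);o[:,:400]=A;o[:400,400:]=B;cv2.imwrite('pics/c3.png',o)
E
```

```text
5.825 [ 0.5158 -0.0007  0.2475] [-0.9096 -0.5903 -3.2776] [-0.0058 -0.0215 -0.0042] 0.0038292155596725895
(np.float64(317.6306159718887), np.float64(181.29883753138438))
```

View pics/c3.png

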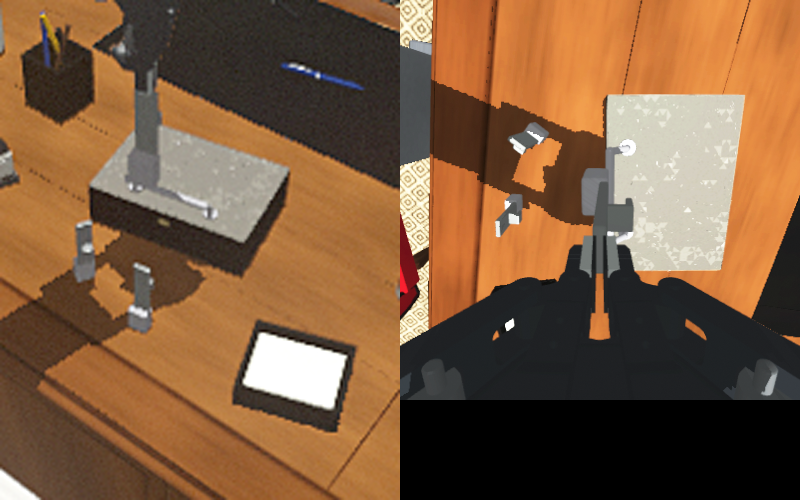

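The marker is off the bar and hangs upright in the fingers (about 0.3 kg), and the lid and bar are undisturbed. The tray's far rim corners are at crop (258,320) and (354,347). They give a tray centre of about (0.451, -0.280), so the strip target is about (0.459, -0.278), since the foot sits 8 mm in front.

>>> jog_arm --hand '[0,0,0,0,0]' --pt "-0.004 -0.02 0.01" --pt "-0.006 -0.03 0" --pt "-0.006 -0.03 0" --pt "-0.006 -0.03 0" --pt "-0.006 -0.03 0" --yaw '[0,0,0,0,0]'

```text
time_s: 6.55
position: [0.4877, -0.1417, 0.2578]
tool_rot: [[-0.186, 0.983, -0.001], [0.983, 0.186, 0.0], [0.001, -0.001, -1.0]]
ft_force: [0.1, 0.6, -2.9]
grip_width: 0.0038
gripper_force: 49.5
```

>>> jog_arm --hand '[0,0,0,0,0]' --pt "-0.006 -0.03 0" --pt "-0.006 -0.03 0" --pt "-0.006 -0.03 0" --pt "-0.006 -0.03 0" --pt "-0.005 -0.017 0" --yaw '[0.025,0.025,0.025,0.025,0.02]'

```text
time_s: 7.18
position: [0.4587, -0.2791, 0.2576]
tool_rot: [[-0.302, 0.953, -0.001], [0.953, 0.302, 0.001], [0.001, -0.001, -1.0]]
ft_force: [0.1, -0.2, -3.1]
grip_width: 0.0038
gripper_force: 49.2
```

>>> jog_arm --hand '[0,0,0,0,0]' --pt "0 0 -0.02" --pt "0 0 -0.02" --pt "0 0 -0.02" --pt "0 0 -0.01" --pt "0 0 0" --yaw '[0,0,0,0,0]'

```text
time_s: 7.8
position: [0.459, -0.2777, 0.1879]
tool_rot: [[-0.302, 0.953, -0.001], [0.953, 0.302, 0.001], [0.001, -0.001, -1.0]]
ft_force: [0.0, 0.4, -1.7]
grip_width: 0.0037
gripper_force: 49.4
```

```bash
python3 - <<'E'
from h import *
np.set_printoptions(precision=4,suppress=True)
s=env.observe(); print(s['time_s'],s['position'],s['ft_force'])
a=save('scene','s4.png');b=save('wrist','w4r.png');t=save('top','t4.png')
S=cam('scene');print(proj(S,s['position']))
A=cv2.resize(a[200:320,320:440,::-1],(400,400),interpolation=cv2.INTER_CUBIC)
B=cv2.resize(b[::,120:520,::-1],(400,400))
o=np.zeros((400,800,3),np.uint8);o[:,:400]=A;o[:400,400:]=B;cv2.imwrite('pics/c4.png',o)
E
```

```text
7.8 [ 0.459  -0.2777  0.1879] [ 0.0038  0.4485 -1.6795]
(np.float64(385.2742666370293), np.float64(249.53021119503205))
```

View pics/c4.png

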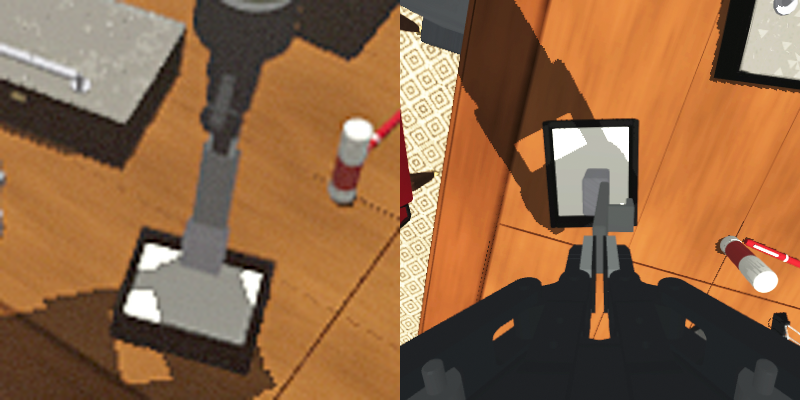

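The marker is over the tray: in the wrist crop the tray rim spans (545,121)-(638,226) and the foot is at (595,190), raised about 40 mm. I'll check the centre numerically.

```bash
python3 - <<'E'
from h import *
np.set_printoptions(precision=4,suppress=True)
C=cam('wrist');P=[onplane(C,x-280,y,z=.034) for x,y in [(545,121),(637,120),(638,226),(549,226)]]
print(P,np.mean(P,0)); 
R=np.array(env.observe()['tool_rot']);p=np.array(env.observe()['position'])
print('foot',p-R[:,1]*.008)
# measured foot centre at top of foot in wrist: 
for z in(.063,): print(proj(C,np.r_[(p-R[:,1]*.008)[:2],z+.046]))
E
```

```text
[array([ 0.3846, -0.236 ,  0.034 ]), array([ 0.4784, -0.2053,  0.034 ]), array([ 0.5213, -0.3207,  0.034 ]), array([ 0.4194, -0.3529,  0.034 ])] [ 0.4509 -0.2787  0.034 ]
foot [ 0.4518 -0.2804  0.189 ]
(np.float64(310.8013028237521), np.float64(197.62125022202522))
```

The foot is centred over the tray to within 2 mm, so I lower it gently.

>>> jog_arm --hand '[0,0,0,0,0]' --pt "0 0 -0.015" --pt "0 0 -0.015" --pt "0 0 -0.006" --pt "0 0 -0.002" --pt "0 0 0" --yaw '[0,0,0,0,0]'

```text
time_s: 8.57
position: [0.4593, -0.278, 0.1508]
tool_rot: [[-0.302, 0.953, 0.001], [0.953, 0.302, -0.001], [-0.001, 0.0, -1.0]]
ft_force: [-0.3, 0.6, -3.2]
grip_width: 0.004
gripper_force: 49.4
```

>>> jog_arm --hand '[0,0,0,0,0]' --pt "0 0 -0.001" --pt "0 0 -0.001" --pt "0 0 -0.001" --pt "0 0 0" --pt "0 0 0" --yaw '[0,0,0,0,0]'

```text
time_s: 9.2
position: [0.4592, -0.2778, 0.1473]
tool_rot: [[-0.302, 0.953, 0.0], [0.953, 0.302, -0.0], [-0.0, 0.0, -1.0]]
ft_force: [-0.1, -0.1, -2.2]
grip_width: 0.0039
gripper_force: 49.4
```

>>> jog_arm --hand '[0,0,0,0,0]' --pt "0 0 -0.001" --pt "0 0 -0.0005" --pt "0 0 -0.0005" --pt "0 0 0" --pt "0 0 0" --yaw '[0,0,0,0,0]'

```text
time_s: 9.82
position: [0.4598, -0.2783, 0.1465]
tool_rot: [[-0.302, 0.953, 0.002], [0.953, 0.302, -0.002], [-0.002, 0.002, -1.0]]
ft_force: [1.3, 0.9, 6.7]
grip_width: 0.0041
gripper_force: 52.7
```

Contact: the upward force is 6.7 N. I release and retreat straight up.

>>> jog_arm --hand '[0.008,0.012,0.02,0.03,0.035]' --pt "0 0 0" --pt "0 0 0" --pt "0 0 0" --pt "0 0 0" --pt "0 0 0" --yaw '[0,0,0,0,0]'

```text
time_s: 10.45
position: [0.4591, -0.2778, 0.1452]
tool_rot: [[-0.302, 0.953, -0.0], [0.953, 0.302, 0.0], [0.0, -0.0, -1.0]]
ft_force: [1.3, 0.1, 0.1]
grip_width: 0.035
gripper_force: 0.0
```

>>> jog_arm --hand '[0.035,0.035,0.035,0.035,0.035]' --pt "0 0 0.01" --pt "0 0 0.02" --pt "0 0 0.03" --pt "0 0 0.03" --pt "0 0 0.02" --yaw '[0,0,0,0,0]'

```text
time_s: 11.08
position: [0.4593, -0.2779, 0.2575]
tool_rot: [[-0.302, 0.953, 0.002], [0.953, 0.302, -0.002], [-0.002, 0.001, -1.0]]
ft_force: [-1.0, -0.8, 0.0]
grip_width: 0.035
gripper_force: 0.0
```

```bash
python3 - <<'E'
from h import *
np.set_printoptions(precision=4,suppress=True)
s=env.observe(); print(s['time_s'],s['position'],s['ft_force'])
a=save('scene','s5.png');b=save('wrist','w5r.png')
A=cv2.resize(a[200:320,320:440,::-1],(400,400),interpolation=cv2.INTER_CUBIC)
B=cv2.resize(b[::,120:520,::-1],(400,400))
cv2.imwrite('pics/c5.png',np.hstack([A,B]))
E
```

```text
11.075 [ 0.4593 -0.2779  0.2575] [-1.0383 -0.8362  0.0347]
```

View pics/c5.png

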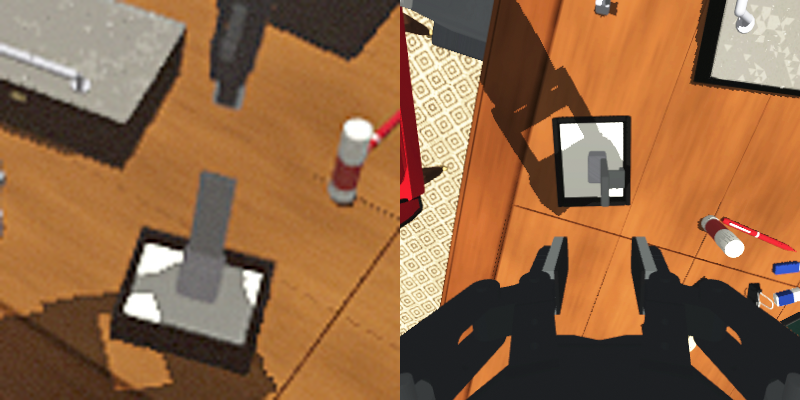

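The marker stands upright in the tray and the gripper is clear. Next I go over the bar middle, about (0.531, -0.021).

>>> jog_arm --hand '[0.035,0.035,0.035,0.035,0.035]' --pt "0.005 0.018 0" --pt "0.008 0.028 0" --pt "0.008 0.028 0" --pt "0.008 0.028 0" --pt "0.008 0.028 0" --yaw '[-0.012,-0.012,-0.012,-0.012,-0.012]'

```text
time_s: 11.8
position: [0.496, -0.1467, 0.2546]
tool_rot: [[-0.244, 0.97, -0.001], [0.97, 0.244, 0.001], [0.001, -0.001, -1.0]]
ft_force: [0.2, -0.1, -0.9]
grip_width: 0.0351
gripper_force: 0.0
```

>>> jog_arm --hand '[0.035,0.035,0.035,0.035,0.035]' --pt "0.008 0.03 0" --pt "0.008 0.03 0" --pt "0.008 0.03 0" --pt "0.008 0.025 0" --pt "0.003 0.012 0" --yaw '[-0.012,-0.012,-0.012,-0.012,-0.012]'

```text
time_s: 12.42
position: [0.5311, -0.0197, 0.2547]
tool_rot: [[-0.187, 0.982, -0.001], [0.982, 0.187, 0.0], [0.0, -0.001, -1.0]]
ft_force: [-0.2, 0.9, -0.1]
grip_width: 0.0348
gripper_force: 0.0
```

>>> jog_arm --hand '[0.035,0.035,0.035,0.035,0.035]' --pt "0 0 -0.03" --pt "0 0 -0.03" --pt "0 0 -0.02" --pt "0 0 -0.01" --pt "0 0 0" --yaw '[0,0,0,0,0]'

```text
time_s: 13.05
position: [0.531, -0.021, 0.1651]
tool_rot: [[-0.186, 0.983, -0.001], [0.983, 0.186, 0.0], [0.0, -0.001, -1.0]]
ft_force: [0.8, -0.1, 1.1]
grip_width: 0.0348
gripper_force: 0.0
```

```bash
python3 - <<'E'
from h import *
np.set_printoptions(precision=4,suppress=True)
s=env.observe(); print(s['time_s'],s['position'],s['tool_rot'],s['ft_force'])
C=cam('wrist',s);b=save('wrist','w6r.png')
print(proj(C,(.531,-.021,.1)))
cv2.imwrite('pics/c6.png',cv2.resize(b[80:320,220:460,::-1],(600,600),interpolation=cv2.INTER_CUBIC))
E
```

```text
13.05 [ 0.531  -0.021   0.1651] [[-0.1856  0.9826 -0.0009]
 [ 0.9826  0.1856  0.0001]
 [ 0.0003 -0.0009 -1.    ]] [ 0.8164 -0.1319  1.0759]
(np.float64(320.0303744886685), np.float64(203.0409844997903))
```

View pics/c6.png

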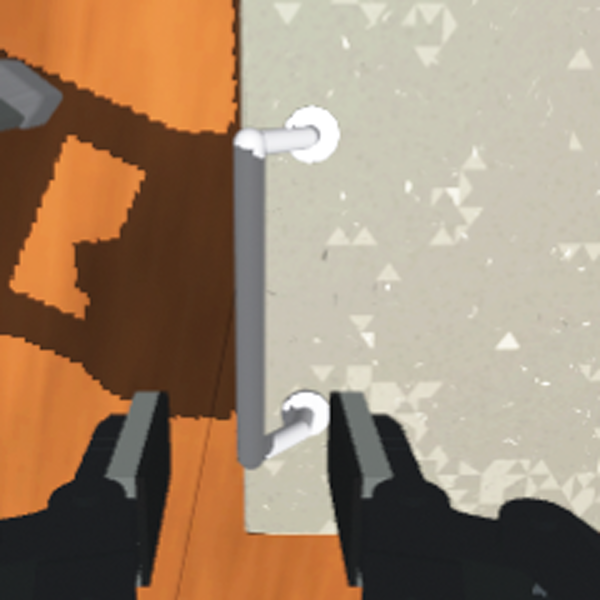

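The bar is at crop (250,140)-(250,465), so its middle is at pixel (320,201) against a predicted (320,203). It is centred between the fingers, and both brackets are clear of them. I descend and grip.

>>> jog_arm --hand '[0.035,0.035,0.035,0.035,0.035]' --pt "0 0 -0.02" --pt "0 0 -0.02" --pt "0 0 -0.017" --pt "0 0 -0.01" --pt "0 0 0" --yaw '[0,0,0,0,0]'

```text
time_s: 13.72
position: [0.5312, -0.0208, 0.0984]
tool_rot: [[-0.186, 0.983, -0.0], [0.983, 0.186, -0.0], [0.0, -0.0, -1.0]]
ft_force: [-0.6, 0.2, -0.2]
grip_width: 0.0349
gripper_force: 0.0
```

>>> jog_arm --hand '[0.025,0.018,0.012,0.008,0.004]' --pt "0 0 0" --pt "0 0 0" --pt "0 0 0" --pt "0 0 0" --pt "0 0 0" --yaw '[0,0,0,0,0]' --grip_force 50

```text
time_s: 14.35
position: [0.5311, -0.0208, 0.0984]
tool_rot: [[-0.186, 0.983, 0.0], [0.983, 0.186, -0.0], [-0.0, 0.0, -1.0]]
ft_force: [-0.4, 0.1, 0.9]
grip_width: 0.0044
gripper_force: 0.0
```

>>> jog_arm --hand '[0,0,0,0,0]' --pt "0 0 0" --pt "0 0 0" --pt "0 0 0" --pt "0 0 0" --pt "0 0 0" --yaw '[0,0,0,0,0]'

```text
time_s: 14.98
position: [0.5311, -0.0208, 0.0983]
tool_rot: [[-0.186, 0.983, -0.0], [0.983, 0.186, -0.0], [-0.0, -0.0, -1.0]]
ft_force: [-0.1, -0.5, -0.2]
grip_width: -0.0002
gripper_force: 0.0
```

```bash
python3 - <<'E'
from h import *
np.set_printoptions(precision=4,suppress=True)
s=env.observe(); print(s['time_s'],s['position'],s['ft_force'],s['grip_width'])
a=np.deg2rad(np.linspace(0,45,16));x=-.157*np.cos(a)+.053*np.sin(a);z=.157*np.sin(a)+.053*np.cos(a)
dx=np.diff(x);print(np.c_[dx*.982,dx*.187,np.diff(z)])
print((x[-1]-x[0])*np.array([.982,.187]),z[-1]-z[0])
E
```

```text
14.975 [ 0.5311 -0.0208  0.0983] [-0.1146 -0.5441 -0.1984] -0.00016141583180647045
[[0.0029 0.0006 0.0081]
 [0.0033 0.0006 0.008 ]
 [0.0038 0.0007 0.0078]
 [0.0042 0.0008 0.0076]
 [0.0045 0.0009 0.0073]
 [0.0049 0.0009 0.0071]
 [0.0053 0.001  0.0068]
 [0.0056 0.0011 0.0065]
 [0.0059 0.0011 0.0062]
 [0.0062 0.0012 0.0059]
 [0.0065 0.0012 0.0056]
 [0.0068 0.0013 0.0052]
 [0.0071 0.0013 0.0048]
 [0.0073 0.0014 0.0044]
 [0.0075 0.0014 0.0041]]
[0.082  0.0156] 0.09549242404917499
```

The fingers closed on nothing (width 0), so I'll look.

```bash
python3 - <<'E'
from h import *
b=save('wrist','w7r.png');a=save('scene','s7.png')
B=cv2.resize(b[60:330,190:460,::-1],(500,500),interpolation=cv2.INTER_CUBIC)
A=cv2.resize(a[170:270,280:340,::-1],(300,500),interpolation=cv2.INTER_CUBIC)
cv2.imwrite('pics/c7.png',np.hstack([B,A]))
E
```

```text
(no output)
```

View pics/c7.png

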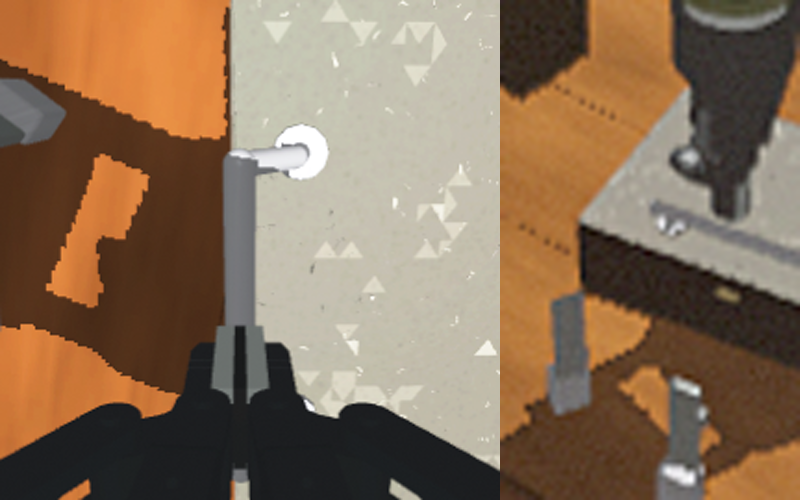

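```bash
python3 - <<'E'
from h import *
np.set_printoptions(precision=4,suppress=True)
def C_(pos,R):return cam('wrist',dict(position=pos,tool_rot=R))
R=np.array([[-.186,.9826,0],[.9826,.186,0],[0,0,-1.]])
C2=C_((.5185,-.0025,.2226),R);C6=C_((.531,-.021,.1651),R);C7=cam('wrist')
far=[(C2,240+265/3,90+183/3),(C6,220+250/2.5,80+145/2.5),(C7,190+240*.54,60+160*.54)]
print('far end',tri(far),tri(far[:2]),tri(far[1:]))
near=[(C2,240+264/3,90+490/3),(C6,220+251/2.5,80+460/2.5)]
print('near end',tri(near))
s=env.observe();p=np.array(s['position'])
for d in(0,.017,.03): print(d,proj(C7,p-[0,0,d]),proj(cam('scene'),p-[0,0,d]))
print('tip px in w7', 190+240*.54,60+328*.54)
print('bar scene',proj(cam('scene'),(.531,-.021,.1)),proj(cam('scene'),(.52,.033,.1)),'obs',280+655/5,170+205/5)
E
```

```text
far end [0.5219 0.0287 0.0644] [0.5222 0.0282 0.0617] [0.5224 0.0247 0.0285]
near end [ 0.5423 -0.0786  0.0982]
0 (np.float64(320.22399084169683), np.float64(236.46750073407475)) (np.float64(325.35429380191545), np.float64(217.61809772311284))
0.017 (np.float64(320.1258894589482), np.float64(225.63466008080366)) (np.float64(325.27327149308275), np.float64(221.39232110894383))
0.03 (np.float64(320.06136714650006), np.float64(218.51188676461192)) (np.float64(325.21220517422404), np.float64(224.23429881366494))
tip px in w7 319.6 237.12
bar scene (np.float64(325.39038219969956), np.float64(217.28789523447128)) (np.float64(310.22209654057815), np.float64(211.95530296071186)) obs 411.0 211.0
```

The fingertips show at wrist row 237 and scene row 213. That puts them near or behind the TCP instead of 17 mm ahead, so they closed just above the bar (its top is at 0.105). I'll open, go 18 mm lower and close again. Even in the worst case the tips stay at least 20 mm above the lid.

>>> jog_arm --hand '[0.035,0.035,0.035,0.035,0.035]' --pt "0 0 0.01" --pt "0 0 0" --pt "0 0 0" --pt "0 0 -0.01" --pt "0 0 0" --yaw '[0,0,0,0,0]'

```text
time_s: 15.7
position: [0.5305, -0.0207, 0.0972]
tool_rot: [[-0.186, 0.983, -0.002], [0.983, 0.186, 0.001], [0.001, -0.002, -1.0]]
ft_force: [-0.2, -0.4, 0.1]
grip_width: 0.0351
gripper_force: 0.0
```

>>> jog_arm --hand '[0.035,0.035,0.035,0.035,0.035]' --pt "0 0 -0.004" --pt "0 0 -0.004" --pt "0 0 -0.004" --pt "0 0 -0.003" --pt "0 0 -0.003" --yaw '[0,0,0,0,0]'

```text
time_s: 16.32
position: [0.5312, -0.0208, 0.0801]
tool_rot: [[-0.186, 0.983, 0.0], [0.983, 0.186, -0.0], [-0.0, 0.0, -1.0]]
ft_force: [0.4, -0.5, 0.3]
grip_width: 0.0348
gripper_force: 0.0
```

>>> jog_arm --hand '[0.025,0.018,0.012,0.009,0.007]' --pt "0 0 0" --pt "0 0 0" --pt "0 0 0" --pt "0 0 0" --pt "0 0 0" --yaw '[0,0,0,0,0]'

```text
time_s: 16.95
position: [0.5312, -0.0208, 0.0806]
tool_rot: [[-0.186, 0.983, 0.0], [0.983, 0.186, -0.0], [-0.0, 0.0, -1.0]]
ft_force: [-1.3, 0.1, 3.1]
grip_width: 0.008
gripper_force: 35.6
```

Now gripping the bar (width 8), but the upward push suggests it is held near the tips. I'll open and go 9 mm deeper.

>>> jog_arm --hand '[0.03,0.03,0.03,0.03,0.03]' --pt "0 0 0" --pt "0 0 0" --pt "0 0 -0.003" --pt "0 0 -0.003" --pt "0 0 -0.003" --yaw '[0,0,0,0,0]'

```text
time_s: 17.58
position: [0.5311, -0.0208, 0.071]
tool_rot: [[-0.186, 0.983, -0.0], [0.983, 0.186, 0.0], [0.0, -0.0, -1.0]]
ft_force: [-0.2, 0.0, -0.4]
grip_width: 0.0297
gripper_force: 0.0
```

>>> jog_arm --hand '[0.022,0.016,0.012,0.009,0.008]' --pt "0 0 0" --pt "0 0 0" --pt "0 0 0" --pt "0 0 0" --pt "0 0 0" --yaw '[0,0,0,0,0]'

```text
time_s: 18.2
position: [0.5312, -0.0208, 0.0715]
tool_rot: [[-0.186, 0.983, 0.0], [0.983, 0.186, -0.0], [-0.0, 0.0, -1.0]]
ft_force: [-0.5, -0.0, 1.3]
grip_width: 0.0088
gripper_force: 28.7
```

>>> jog_arm --hand '[0.004,0,0,0,0]' --pt "0 0 0" --pt "0 0 0" --pt "0 0 0" --pt "0 0 0" --pt "0 0 0" --yaw '[0,0,0,0,0]'

```text
time_s: 18.82
position: [0.5312, -0.0208, 0.0715]
tool_rot: [[-0.186, 0.983, 0.0], [0.983, 0.186, -0.0], [-0.0, 0.0, -1.0]]
ft_force: [-1.6, 0.1, 5.4]
grip_width: 0.008
gripper_force: 49.0
```

Solid grip. I'll raise the lid along the arc in 3° rows.

>>> jog_arm --hand '[0,0,0,0,0]' --pt "0.0029 0.0006 0.0081" --pt "0.0033 0.0006 0.008" --pt "0.0038 0.0007 0.0078" --pt "0.0042 0.0008 0.0076" --pt "0.0045 0.0009 0.0073" --yaw '[0,0,0,0,0]'

```text
time_s: 19.45
position: [0.5492, -0.0172, 0.1106]
tool_rot: [[-0.186, 0.983, -0.002], [0.983, 0.186, -0.0], [0.0, -0.002, -1.0]]
ft_force: [-5.1, -2.7, 0.4]
grip_width: 0.0079
gripper_force: 48.7
```

>>> jog_arm --hand '[0,0,0,0,0]' --pt "0.0049 0.0009 0.0071" --pt "0.0053 0.001 0.0068" --pt "0.0056 0.0011 0.0065" --pt "0.0059 0.0011 0.0062" --pt "0.0062 0.0012 0.0059" --yaw '[0,0,0,0,0]'

```text
time_s: 20.08
position: [0.5764, -0.012, 0.1438]
tool_rot: [[-0.186, 0.983, -0.003], [0.983, 0.186, -0.001], [-0.0, -0.003, -1.0]]
ft_force: [-13.6, -2.2, 10.7]
grip_width: 0.0075
gripper_force: 49.2
```

>>> jog_arm --hand '[0,0,0,0,0]' --pt "0.0065 0.0012 0.0056" --pt "0.0068 0.0013 0.0052" --pt "0.0071 0.0013 0.0048" --pt "0.0073 0.0014 0.0044" --pt "0.0075 0.0014 0.0041" --yaw '[0,0,0,0,0]'

```text
time_s: 20.7
position: [0.6126, -0.0051, 0.1692]
tool_rot: [[-0.186, 0.983, 0.0], [0.983, 0.186, -0.0], [-0.0, 0.0, -1.0]]
ft_force: [-9.1, -1.4, 9.3]
grip_width: 0.0077
gripper_force: 50.4
```

>>> jog_arm --hand '[0,0,0,0,0]' --pt "0 0 0" --pt "0 0 0" --pt "0 0 0" --pt "0 0 0" --pt "0 0 0" --yaw '[0,0,0,0,0]'

```text
time_s: 21.32
position: [0.6126, -0.0051, 0.1691]
tool_rot: [[-0.186, 0.983, 0.001], [0.983, 0.186, -0.0], [-0.001, 0.001, -1.0]]
ft_force: [-9.3, -0.5, 11.6]
grip_width: 0.0075
gripper_force: 50.7
```

```bash
python3 - <<'E'
from h import *
np.set_printoptions(precision=4,suppress=True)
s=env.observe(); print(s['time_s'],s['position'],s['ft_force'],s['wrist_torque'])
S=cam('scene')
a=save('scene','s8.png')
# predicted lid front corners (lid top, front) at given angles; hinge origin
c=np.array([.6065,-.0065,0]);X=np.array([.983,.187,0]);Y=np.array([-.187,.983,0]);Z=np.array([0,0,1.])
for deg in(0,40,45,50):
    t=np.deg2rad(deg)
    out=[]
    for y in(.115,-.115):
        x,z=-.16,.018; P=c+X*.08+Z*.047+Y*y+X*(x*np.cos(t)+z*np.sin(t))+Z*(-x*np.sin(t)+z*np.cos(t))
        u,v=proj(S,P); out.append((round((u-260)*4,0),round((v-130)*4,0)))
    print(deg,out)
cv2.imwrite('pics/c8.png',cv2.resize(a[130:280,260:440,::-1],(720,600),interpolation=cv2.INTER_CUBIC))
E
```

```text
21.325 [ 0.6126 -0.0051  0.1691] [-9.3223 -0.5468 11.5796] [-0.0865  1.7143  0.0545]
0 [(np.float64(137.0), np.float64(337.0)), (np.float64(388.0), np.float64(430.0))]
40 [(np.float64(163.0), np.float64(214.0)), (np.float64(422.0), np.float64(301.0))]
45 [(np.float64(169.0), np.float64(198.0)), (np.float64(429.0), np.float64(284.0))]
50 [(np.float64(175.0), np.float64(182.0)), (np.float64(435.0), np.float64(268.0))]
```

View pics/c8.png

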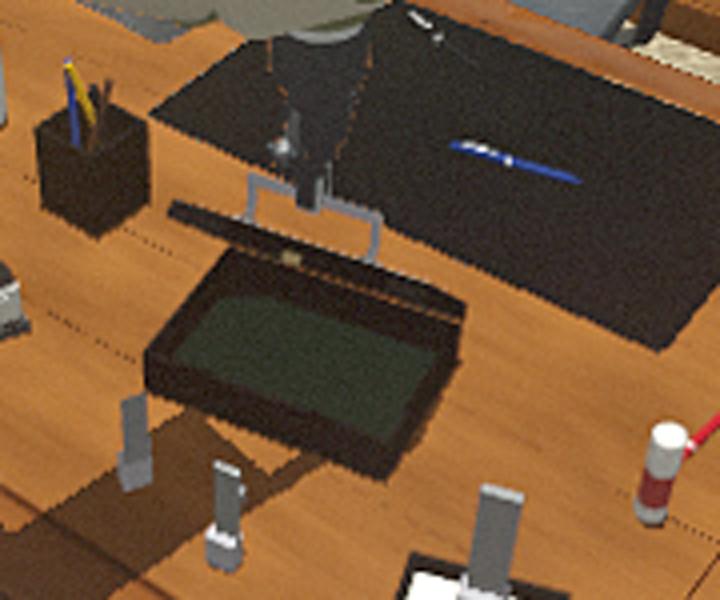

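The lid stands open with the gripper on the bar, and its left front corner is at (175,200) against a predicted (169,198) for 45°. The TCP displacement gives 44.8 to 45.2°. The marker is standing in the tray and the bystanders are unmoved. One quick check of the bar's ends, then I hand in.

```bash
python3 - <<'E'
from h import *
S=cam('scene')
c=np.array([.6065,-.0065,0]);X=np.array([.983,.187,0]);Y=np.array([-.187,.983,0]);Z=np.array([0,0,1.])
for deg in(42,45,48):
    t=np.deg2rad(deg);x,z=-.157,.053
    print(deg,[tuple(np.round((np.array(proj(S,c+X*.08+Z*.047+Y*y+X*(x*np.cos(t)+z*np.sin(t))+Z*(-x*np.sin(t)+z*np.cos(t))))-[260,130])*4)) for y in(.053,-.053)])
E
```

```text
42 [(np.float64(247.0), np.float64(189.0)), (np.float64(367.0), np.float64(228.0))]
45 [(np.float64(251.0), np.float64(180.0)), (np.float64(371.0), np.float64(219.0))]
48 [(np.float64(256.0), np.float64(171.0)), (np.float64(376.0), np.float64(209.0))]
```

The bar ends read (252,178) and (380,215), which match 45° to within about 1°.

```bash
python3 -c "
from rig import env
print(env.close_job())"
```

```text
the job is handed in; nothing more can be done
None
```

The marker stands upright in the tray, and I handed the job in with the gripper still holding the lid open at about 45° (within about 1° by camera and arm position); the hand-in returned no verdict.

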